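# Find the thread hand of the polisher's platen nut and back it off

### The job

The platen of the connector polisher has to be changed, but nobody knows which way its red wing nut is threaded. Try it anticlockwise (seen from above) first, as far as it will go; if that only brings it up hard tight, the thread is left-handed, so turn it the other way until it is loosened at least 60 degrees from hard tight, and let go of it. Leave the black speed dial as it is set and do not disturb the attenuator on the bench.

Things in the scene. Friction and masses are not known exactly. Their poses are not given: they have to be found in the camera images.
- nut (a joint): Turn of the red wing nut about its upright axis, rad. 0 = hard tight, a firm stop; it grows as the nut loosens, up to 2.2. It starts 0.15 to 0.35 short of hard tight. It turns with a light, even drag (about 0.06 N m) both ways and stays where it is left. It does not rise noticeably, and platen and spindle are locked.
- nut_grip (a point): Centre of the nut's red wing, a bar 56 mm long (own x), 14 mm thick (own y), 34 mm high (z up); on the turning axis, 104 mm above the bench, 18 mm below the wing's top. Grip across the 14 mm from above. 16 mm below the point: brass hub, up to 32 mm across; 34 mm below: washer, 40 mm across; 40 mm below: silver platen, 136 mm across, on the fixed white housing, 170 x 235 x 55 mm.
- dial_mark (a point): Tip of the white pointer on top of the black speed dial (38 mm in diameter, 16 mm high, its top 72 mm above the bench), which sits on the same housing 115 mm from the nut's axis, towards the right-hand end. The dial turns freely; the pointer tip, 16 mm from the dial's axis, must stay within 6 mm of where it was.
- attenuator_mid (a point): Centre, half-way up, of a loose black attenuator block with a white round dial on top and a stub at each end, 24 x 68 x 29 mm, lying on the bench beside the polisher. To be left where it is (within 20 mm).

How it is judged:
On the way, in this order (a step that is already met when the one before it is completed fails the run):
1. the wing nut has been tried anticlockwise and has come up hard tight (within 0.06 rad of its stop) (value of joint nut below 0.06 rad), for 0.1 s.
2. the wing nut has been backed off clockwise by more than 0.9 rad from hard tight (value of joint nut above 0.9 rad), for 0.2 s.
At the end, for the whole second after the job is handed in: The wing nut stands still, more than 0.9 rad (about 52 degrees) clockwise of hard tight (value of joint nut above 0.9 rad and velocity of joint nut between -0.05 and 0.05 rad/s); the robot touches nothing.
It fails at once if the speed dial was turned (its pointer tip moved more than 6 mm) (distance of dial_mark from where it was at the start of the episode above 0.006 m).
It fails at once if the attenuator was disturbed (moved more than 20 mm) (distance of attenuator_mid from where it was at the start of the episode above 0.02 m).
It also fails if it takes over 38 s, if anything falls off the work surface, if the arm or the gripper's body presses on something with over 40 N, if the wrist force passes 120 N, or if a joint passes its speed limit or range.

### The arm

A 7-joint arm with a two-finger parallel gripper is mounted at the origin on a cart in front of the work surface, level with it; the furniture and walls round the work are solid. World frame = base frame: x ahead of the robot, y to its left, z up, the work surface at z = 0. Lengths are in m, angles in rad, forces in N, time in s.
With the tool pointing down it reaches from about 0.425 to 0.875 m from the base axis. Payload 4.7 kg.
Tool frame: the origin (TCP) lies midway between the tips of the shut fingers; the grasp point (between the pads) lies 19 mm behind it; x points along the fingers, y is the direction in which the jaws open and shut, and the axes are right-handed (so a half turn about x gives the same grasp; the last joint's range is limited). The gripper opens to 87 mm and grips with 3 to 60 N. Pads are 19 mm wide; open, the fingers measure 117 mm over their backs; the gripper's body (75 mm by 190 mm) begins 51 mm behind the grasp point.
Start: joints at [-1.139, 0.321, -0.07, 1.45, 0.023, 1.371, -0.057], TCP at [0.264, 0.594, 0.223] pointing down, gripper open.
Joint ranges: [-2.86, 2.86], [-0.3, 2.09], [-1.38, 1.24], [0.06, 2.45], [-1.56, 4.7], [0.09, 2.05], [-2.69, 2.69]. Speed limits (rad/s): [2.57, 2.57, 3.14, 3.14, 3.14, 3.14, 3.14].

### API

Orientations are given as a rotation vector (axis times angle).
In Python, from bench import ctrl gives the robot as it stands. The module is installed in compiled form; this text tells all that it offers.
- The arm moves only by the shell command python3 -m jog 'ROWS' [FORCE]. ROWS is JSON, a list of rows, each an object with "rot": the turn, a rotation vector about the tool's x, y, z in units of 5 degrees (1.0 is 5 degrees), a list of three; "travel": the shift along the tool's x, y, z in units of 0.3 m (1.0 is 0.3 m), a list of three; "jaw": the closure, from -1 (fully open) to 1 (shut), so that 0 is half open. In form: [{"rot": [ax, ay, az], "travel": [tx, ty, tz], "jaw": jaw}, ...]. A call has 1 to 8 rows; each row shifts and turns the commanded pose from where the row before left it, along the tool's axes as they then stand; what a row does not reach is not made up. A row lasts 1/10 s, in which the tool goes at most 50 mm and 8.59 degrees, less where a joint would pass 70% of its speed; a pose out of reach is approached as far as the arm can. A call with a number of a shift or a turn outside -1 to 1 is refused whole. A call with a gripper value outside its range is refused whole. The fingers move at their own pace and stop on an object; FORCE is the grip in N (left out, the last holds). Time passes only in rows, so rows that do not move let the fingers close. It gives the time, the measured TCP pose, the force and the opening at its end, in the units of the state.
- ctrl.get_state(): the state, without advancing time (a new reading comes with each control period).
- ctrl.get_image(name): name is "side" or "top"; returns the picture (384x512x3 uint8, red, green, blue); there is no depth.
- ctrl.camera_model(name): a dict with "mtx" (3x3 intrinsics, pixels), "k1" (the pictures are not rectified: a ray, as slopes to the right and down, at radius r is drawn at 1 + k1 r^2 times it, then the intrinsics apply), "extrinsics" (4x4, takes a point from world to camera coordinates). Camera axes: x right, y up, looking along -z (the intrinsics and any distortion apply to the point x, -y, -z); pixel columns grow to the right and rows downward; lengths in m; the calibration is good to about 2 mm. A picture is of the moment at which its call begins. camera_model takes no time and is no camera call.
- ctrl.close_job(): hands the job in, once; it reports no verdict.
The state is a dict: "time": time; "joint_positions": joint angles; "qd": joint speeds; "joint_torque": joint torques, N m; "position": TCP position; "tool_rot": TCP orientation; "ft_force": force on the tool from outside, world axes, zero at the start; "torque": the same for the moment, N m; "grip_width": opening from 0.0 (shut) to 1.0 (fully open).
Only numpy, scipy, OpenCV 4.12 (cv2) and the standard library are available. Lean on these libraries where they do the work, as an engineer would, in place of code of your own. Each camera call takes 0.05 s, during which the arm holds its last target.

## Working session

There is one attempt and no reset: what is moved stays moved. The work goes in short steps, Python scripts to look and compute and a shell command to move; the robot and the scene stay as the last step left them, time stands still between calls to the robot, and variables do not carry over. Pictures are saved under pics/ and viewed, and the job is handed in when it is done.

```bash
mkdir -p pics; python3 - <<'E'
from bench import ctrl
import cv2
print(ctrl.get_state())
for n in("side","top"):
    im=ctrl.get_image(n); cv2.imwrite(f"pics/{n}0.png",im[:,:,::-1]); m=ctrl.camera_model(n); print(n,m)
E
```

```text
{'time': 0.0, 'joint_positions': array([-1.13888782,  0.32181766, -0.07006033,  1.45166516,  0.02259362,
        1.3708052 , -0.05689001]), 'qd': array([ 0.00087832, -0.00044975,  0.00026531, -0.00066005, -0.00058391,
       -0.00017161,  0.00142919]), 'joint_torque': array([-9.27475921e-04, -4.91292536e+01, -4.04242063e-01, -3.12533355e+01,
       -6.38842466e-02,  4.37780970e-02,  1.87175183e-04]), 'position': array([0.26357637, 0.5935563 , 0.22146973]), 'tool_rot': array([ 0.3262247 ,  1.54613961, -0.32920442]), 'ft_force': array([0.8290764 , 1.21416296, 0.10811673]), 'torque': array([ 0.01546252,  0.01893013, -0.02857851]), 'grip_width': 1.0010399282948128}
side {'mtx': array([[361.75626345,   0.        , 257.68797754],
       [  0.        , 361.75626345, 192.10566254],
       [  0.        ,   0.        ,   1.        ]]), 'k1': -0.0866322173586858, 'extrinsics': array([[-0.99686156, -0.07598208,  0.02222068,  0.52531454],
       [ 0.06444385, -0.6158471 ,  0.78522566, -0.13828556],
       [-0.04597854,  0.78419326,  0.61881088, -1.031747  ],
       [ 0.        ,  0.        ,  0.        ,  1.        ]])}
top {'mtx': array([[421.39974176,   0.        , 257.17908011],
       [  0.        , 421.39974176, 193.9567344 ],
       [  0.        ,   0.        ,   1.        ]]), 'k1': -0.10774678611347907, 'extrinsics': array([[-0.02493072, -0.99965996, -0.00764342,  0.00274997],
       [ 0.9957851 , -0.02550769,  0.08809881, -0.52500126],
       [-0.08826382, -0.00541484,  0.99608241, -1.48931355],
       [ 0.        ,  0.        ,  0.        ,  1.        ]])}
```

View pics/side0.png

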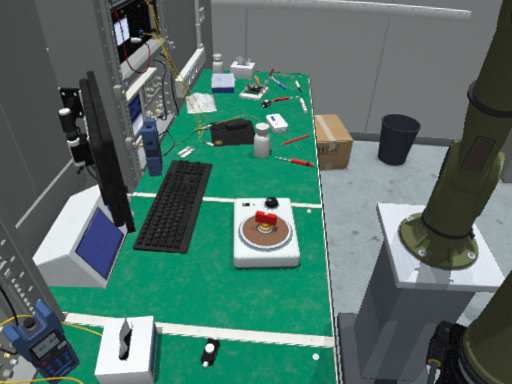

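View pics/top0.png

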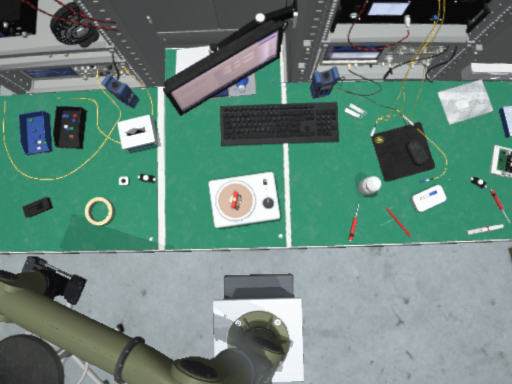

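Side view: red wing near (266,217), dial near (271,202). Top view: wing near (235,200), dial near (268,204), with the attenuator well to the left near (147,178). Next I measure these.

```bash
cat > h.py <<'E'
import numpy as np, cv2
from bench import ctrl
def model(n):
    m=ctrl.camera_model(n); return m["mtx"],m["k1"],np.array(m["extrinsics"])
def ray(n,px):
    K,k1,E=model(n)
    xn=cv2.undistortPoints(np.array([[px]],float),K,np.array([k1,0,0,0,0]))[0,0]
    d=E[:3,:3].T@np.array([xn[0],-xn[1],-1.]); o=-E[:3,:3].T@E[:3,3]
    return o,d/np.linalg.norm(d)
def onz(n,px,z):
    o,d=ray(n,px); return o+d*(z-o[2])/d[2]
def tri(pa,pb):
    A=[];b=[]
    for n,p in(("side",pa),("top",pb)):
        o,d=ray(n,p);P=np.eye(3)-np.outer(d,d);A.append(P);b.append(P@o)
    x=np.linalg.lstsq(np.vstack(A),np.hstack(b),rcond=None)[0]
    return x,[np.linalg.norm(A[i]@x-b[i]) for i in(0,1)]
def redmask(im,roi):
    x0,y0,x1,y1=roi
    f=im.astype(float);m=((f[...,0]>110)&(f[...,0]>2.2*f[...,1])&(f[...,0]>2.2*f[...,2])).astype(np.uint8)
    mm=np.zeros_like(m);mm[y0:y1,x0:x1]=m[y0:y1,x0:x1];return mm
E
python3 - <<'E'
from h import *
np.set_printoptions(precision=4,suppress=True)
C={}
for n,roi,box in(("side",(245,200,290,232),(225,185,310,275)),("top",(222,185,250,215),(200,165,290,235))):
    im=cv2.imread(f"pics/{n}0.png")[:,:,::-1]
    m=redmask(im,roi);ys,xs=np.nonzero(m);C[n]=(xs.mean(),ys.mean())
    print(n,len(xs),C[n],xs.min(),xs.max(),ys.min(),ys.max())
    P=np.array([onz(n,p,.11)[:2] for p in zip(xs,ys)]);w,v=np.linalg.eigh(np.cov(P.T));print(P.mean(0),np.sqrt(w)*3.46,np.degrees(np.arctan2(v[1,1],v[0,1])))
    x0,y0,x1,y1=box;cv2.imwrite(f"pics/{n}0c.png",cv2.resize(im[y0:y1,x0:x1,::-1],None,fx=6.5,fy=6.5,interpolation=cv2.INTER_CUBIC))
print(tri(C["side"],C["top"]))
E
```

```text
side 207 (np.float64(265.5024154589372), np.float64(217.84057971014494)) 256 276 211 225
[0.5036 0.0755] [0.0389 0.055 ] 157.86162335472113
top 39 (np.float64(234.43589743589743), np.float64(199.5897435897436)) 232 237 192 207
[0.5001 0.0664] [0.0119 0.0623] 168.0240753549265
(array([0.5022, 0.0668, 0.1018]), [np.float64(0.001548595433768436), np.float64(0.0015485954337684515)])
```

```bash
ls pics
```

```text
side0.png
side0c.png
top0.png
top0c.png
```

View pics/side0c.png

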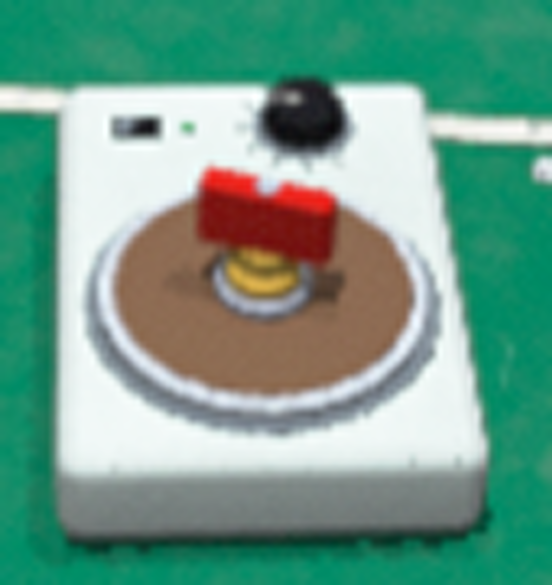

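View pics/top0c.png

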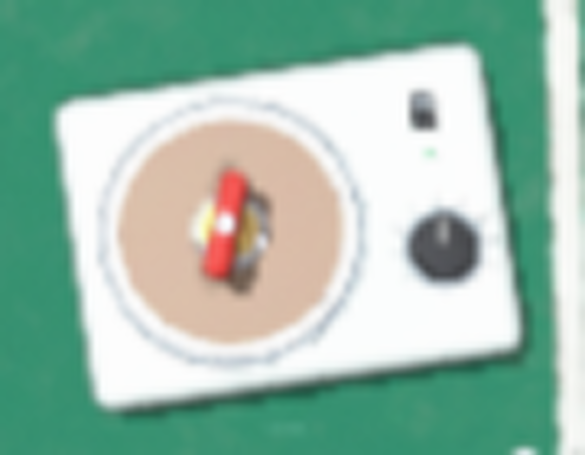

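```bash
python3 - <<'E'
from h import *
from scipy.spatial.transform import Rotation as R
np.set_printoptions(precision=4,suppress=True)
T=lambda p:(p[0]/6.5+200,p[1]/6.5+165)
S=lambda p:(p[0]/6.5+225,p[1]/6.5+185)
print("dot top",onz("top",T((226,223)),.122),"side",onz("side",S((268,185)),.122), tri(S((268,185)),T((226,223))))
for f,n,a,b in((T,"top",(215,278),(233,172)),(S,"side",(208,178),(335,195)),(S,"side",(203,182),(333,205))):
    A,B=onz(n,f(a),.122),onz(n,f(b),.122);d=B-A;print(n,A,B,np.linalg.norm(d),np.degrees(np.arctan2(d[1],d[0])))
print("platen c",onz("top",T((231,231)),.064))
print("dial",onz("top",T((445,245)),.072))
s=ctrl.get_state();M=R.from_rotvec(s["tool_rot"]).as_matrix();print(M,np.degrees(np.arctan2(M[1,1],M[0,1])),s["time"])
print("att",onz("top",(147,178),.03))
E
```

```text
dot top [0.5001 0.0645 0.122 ] side [0.5023 0.0721 0.122 ] (array([0.5015, 0.0648, 0.1155]), [np.float64(0.0009692255026900685), np.float64(0.0009692255026909765)])
top [0.4718 0.0708 0.122 ] [0.5264 0.0603 0.122 ] 0.05555832135327657 -10.794668043944132
side [0.5261 0.0703 0.122 ] [0.4759 0.0753 0.122 ] 0.050465316145953974 174.31433238841052
side [0.5279 0.0729 0.122 ] [0.4764 0.0812 0.122 ] 0.052091730869912575 170.78098121678062
platen c [0.5002 0.0653 0.064 ]
dial [ 0.4892 -0.0491  0.072 ]
[[-0.0006  0.4057  0.914 ]
 [-0.0016  0.914  -0.4057]
 [-1.     -0.0017  0.0001]] 66.06202508784226 0.1
att [0.5925 0.3867 0.03  ]
```

Nut axis is at (0.5005, 0.065). The platen centre agrees, the dial is 115 mm away as specified, and the wing length checks out at 56 mm. The wing's yaw is about -10.5°, so the tool's y axis must be at 79.5°.

```bash
python3 -m jog '[{"rot":[0,0,0],"travel":[0,-0.08,0.09],"jaw":-1},{"rot":[0,0,0],"travel":[0,-0.08,0.09],"jaw":-1},{"rot":[0,0,0],"travel":[0,-0.08,0.09],"jaw":-1},{"rot":[0,0,0],"travel":[0,-0.08,0.09],"jaw":-1},{"rot":[0,0,0],"travel":[0,-0.08,0.09],"jaw":-1},{"rot":[0,0,0],"travel":[0,-0.08,0.09],"jaw":-1},{"rot":[0,0,0],"travel":[0,-0.08,0.09],"jaw":-1},{"rot":[0,0,0],"travel":[0,-0.08,0.09],"jaw":-1}]'
```

```text
time: 0.9
position: [0.3835, 0.3293, 0.2222]
tool_rot: [0.327, 1.546, -0.328]
ft_force: [0.3, -0.5, 0.4]
grip_width: 0.999
```

```bash
python3 -m jog '[{"rot":[-0.5,0,0],"travel":[0,-0.08,0.09],"jaw":-1},{"rot":[0,0,0],"travel":[0,-0.08,0.09],"jaw":-1},{"rot":[0,0,0],"travel":[0,-0.08,0.09],"jaw":-1},{"rot":[0,0,0],"travel":[0,-0.08,0.09],"jaw":-1},{"rot":[0,0,0],"travel":[0,0,0],"jaw":-1}]'
```

```text
time: 1.4
position: [0.4496, 0.1957, 0.2225]
tool_rot: [0.299, 1.549, -0.302]
ft_force: [-0.7, 0.4, -0.1]
grip_width: 1.002
```

```bash
cat > rem.py <<'E'
import sys
from h import *
from scipy.spatial.transform import Rotation as R
np.set_printoptions(precision=4,suppress=True)
x,y,z,yaw=map(float,sys.argv[1:5])
s=ctrl.get_state();M=R.from_rotvec(s["tool_rot"]).as_matrix()
a=np.degrees(np.arctan2(M[1,1],M[0,1]))
t=np.radians(yaw);Y=np.array([np.cos(t),np.sin(t),0]);X=np.array([0,0,-1.]);D=np.column_stack([X,Y,np.cross(X,Y)])
print("t",s["time"],"pos",s["position"],"yaw",a,"rot units",np.degrees(R.from_matrix(M.T@D).as_rotvec())/5,"travel units",M.T@(np.array([x,y,z])-s["position"])/.3)
print("q",s["joint_positions"],"F",s["ft_force"],"M",s["torque"],"g",s["grip_width"])
E
python3 rem.py .5005 .065 .16 79.5
```

```text
t 1.4 pos [0.4496 0.1957 0.2225] yaw 68.0553509545631 rot units [-2.2889  0.0159  0.02  ] travel units [ 0.2093 -0.3403  0.3198]
q [-0.7124 -0.0256  0.2428  1.8436  0.0086  1.323   0.716 ] F [-0.7155  0.4327 -0.1351] M [ 0.0069  0.0041 -0.0174] g 1.0021355838788786
```

```bash
python3 -m jog '[{"rot":[0,0,0],"travel":[0,-0.085,0.08],"jaw":-1},{"rot":[0,0,0],"travel":[0,-0.085,0.08],"jaw":-1},{"rot":[0,0,0],"travel":[0,-0.085,0.08],"jaw":-1},{"rot":[0,0,0],"travel":[0,-0.085,0.08],"jaw":-1},{"rot":[-1,0,0],"travel":[0,0,0],"jaw":-1},{"rot":[-1,0,0],"travel":[0,0,0],"jaw":-1},{"rot":[-0.3,0,0],"travel":[0,0,0],"jaw":-1},{"rot":[0,0,0],"travel":[0,0,0],"jaw":-1}]'; python3 rem.py .5005 .065 .16 79.5
python3 - <<'E'
from h import *
for n,b in(("side",(190,130,330,275)),("top",(190,155,300,240))):
    im=ctrl.get_image(n);x0,y0,x1,y1=b
    cv2.imwrite(f"pics/{n}1.png",cv2.resize(im[y0:y1,x0:x1,::-1],None,fx=4,fy=4,interpolation=cv2.INTER_CUBIC))
E
```

```text
time: 2.2
position: [0.4991, 0.072, 0.2223]
tool_rot: [0.136, 1.567, -0.136]
ft_force: [-0.3, -0.8, -0.9]
grip_width: 1.0
t 2.2 pos [0.4991 0.072  0.2223] yaw 80.05062303518278 rot units [ 0.1101 -0.0053  0.0011] travel units [ 0.2077 -0.0221  0.0087]
q [-0.5778  0.0015  0.3846  1.8181 -0.0007  1.3225  1.2041] F [-0.2604 -0.811  -0.8803] M [-0.0125  0.0063  0.0612] g 0.9997830670540382
```

View pics/side1.png

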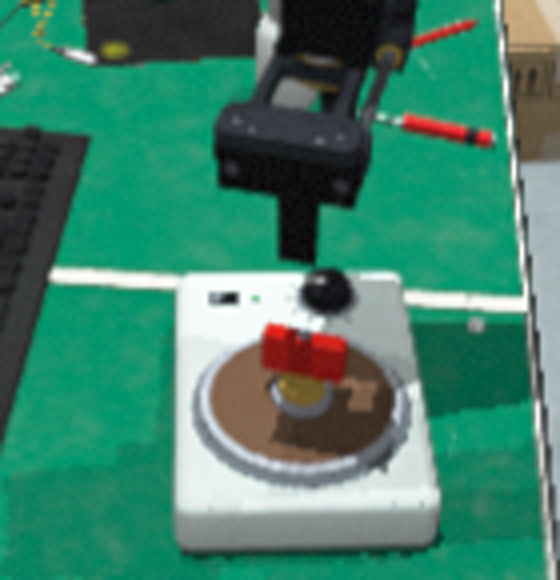

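View pics/top1.png

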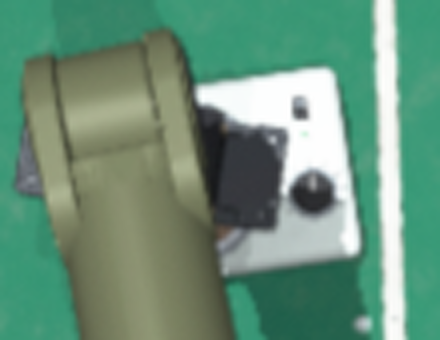

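Side view shows the fingers square to the wing at crop (300,355), directly above it once height is allowed for. I'm descending now.

```bash
python3 -m jog '[{"rot":[0.1,0,0],"travel":[0,-0.022,0.009],"jaw":-1},{"rot":[0,0,0],"travel":[0.09,0,0],"jaw":-1},{"rot":[0,0,0],"travel":[0.09,0,0],"jaw":-1},{"rot":[0,0,0],"travel":[0.09,0,0],"jaw":-1},{"rot":[0,0,0],"travel":[0.09,0,0],"jaw":-1},{"rot":[0,0,0],"travel":[0.06,0,0],"jaw":-1},{"rot":[0,0,0],"travel":[0,0,0],"jaw":0},{"rot":[0,0,0],"travel":[0,0,0],"jaw":0}]' 8; python3 rem.py .5005 .065 .094 79.5
python3 - <<'E'
from h import *
for n,b in(("side",(190,130,330,275)),):
    im=ctrl.get_image(n);x0,y0,x1,y1=b
    cv2.imwrite(f"pics/{n}2.png",cv2.resize(im[y0:y1,x0:x1,::-1],None,fx=4,fy=4,interpolation=cv2.INTER_CUBIC))
E
```

```text
time: 3.1
position: [0.5012, 0.0642, 0.097]
tool_rot: [0.143, 1.566, -0.144]
ft_force: [0.3, -0.8, 1.2]
grip_width: 0.893
t 3.1 pos [0.5012 0.0642 0.097 ] yaw 79.52283500481848 rot units [0.0046 0.0027 0.0026] travel units [ 0.0099  0.0024 -0.0027]
q [-0.5548  0.1171  0.399   1.9699 -0.0516  1.0642  1.2547] F [ 0.3485 -0.8044  1.1879] M [ 0.0451 -0.0254  0.0049] g 0.8925851271031103
```

View pics/side2.png

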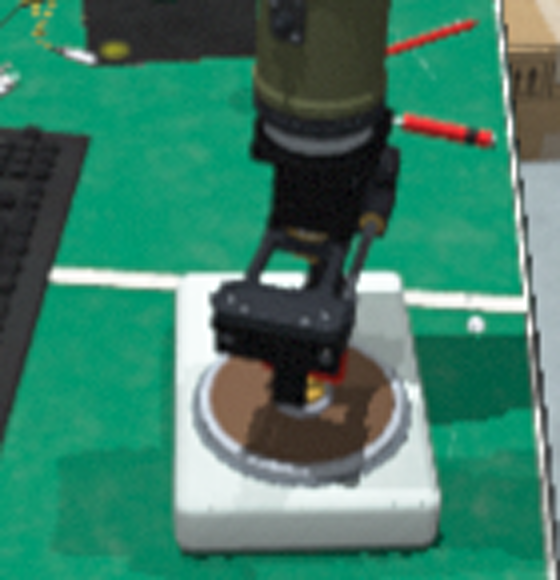

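The near finger sits in front of the wing and clear of the hub. Closing now.

```bash
python3 -m jog '[{"rot":[0,0,0],"travel":[0,0,0],"jaw":1},{"rot":[0,0,0],"travel":[0,0,0],"jaw":1},{"rot":[0,0,0],"travel":[0,0,0],"jaw":1},{"rot":[0,0,0],"travel":[0,0,0],"jaw":1},{"rot":[0,0,0],"travel":[0,0,0],"jaw":1},{"rot":[0,0,0],"travel":[0,0,0],"jaw":1},{"rot":[0,0,0],"travel":[0,0,0],"jaw":1}]' 8; python3 rem.py .5005 .065 .097 79.5
```

```text
time: 3.85
position: [0.5009, 0.0645, 0.0966]
tool_rot: [0.143, 1.566, -0.143]
ft_force: [0.3, 1.7, -0.3]
grip_width: 0.219
t 3.85 pos [0.5009 0.0645 0.0966] yaw 79.55869193357712 rot units [ 0.0117  0.     -0.0019] travel units [-0.0015  0.0014 -0.0016]
q [-0.555   0.1172  0.3987  1.9707 -0.0521  1.0633  1.2552] F [ 0.3328  1.6645 -0.3011] M [ 0.7321 -0.1064 -0.0112] g 0.2190158982698737
```

```bash
python3 -m jog '[{"rot":[0,0,0],"travel":[0,0,0],"jaw":1},{"rot":[0,0,0],"travel":[0,0,0],"jaw":1},{"rot":[0,0,0],"travel":[0,0,0],"jaw":1}]' 25; python3 rem.py .5005 .065 .097 79.5
```

```text
time: 4.15
position: [0.5011, 0.0667, 0.0966]
tool_rot: [0.144, 1.566, -0.14]
ft_force: [0.8, 5.4, -1.7]
grip_width: 0.159
t 4.15 pos [0.5011 0.0667 0.0966] yaw 79.63438427851736 rot units [ 0.0269  0.0023 -0.0309] travel units [-0.0014 -0.006  -0.0008]
q [-0.5558  0.1174  0.3969  1.9704 -0.0547  1.0624  1.2551] F [ 0.8049  5.4467 -1.7147] M [ 1.0692 -0.1402 -0.0209] g 0.1588087136346312
```

Gripped at 14 mm with the residual side force at +5 N in y. I'll ease that off by 2.4 mm and start turning anticlockwise.

```bash
python3 -m jog '[{"rot":[0,0,0],"travel":[0,0.008,0],"jaw":1},{"rot":[-0.5,0,0],"travel":[0,0,0],"jaw":1},{"rot":[-0.5,0,0],"travel":[0,0,0],"jaw":1},{"rot":[-0.5,0,0],"travel":[0,0,0],"jaw":1},{"rot":[0,0,0],"travel":[0,0,0],"jaw":1}]' 30; python3 rem.py .5005 .067 .097 79.5
```

```text
time: 4.65
position: [0.5011, 0.0666, 0.0966]
tool_rot: [0.04, 1.571, -0.041]
ft_force: [-0.4, 1.3, 1.9]
grip_width: 0.158
t 4.65 pos [0.5011 0.0666 0.0966] yaw 87.06691190519128 rot units [ 1.5134 -0.0071  0.0053] travel units [-0.0015  0.0014 -0.002 ]
q [-0.5491  0.1186  0.3882  1.9687 -0.0509  1.0643  1.381 ] F [-0.4391  1.2752  1.8516] M [0.1791 0.2934 0.0582] g 0.158080849138391
```

```bash
python3 -m jog '[{"rot":[-0.5,0,0],"travel":[0,0,0],"jaw":1},{"rot":[-0.4,0,0],"travel":[0,0,0],"jaw":1},{"rot":[0,0,0],"travel":[0,0,0],"jaw":1},{"rot":[0,0,0],"travel":[0,0,0],"jaw":1}]' 30; python3 rem.py .5005 .067 .097 79.5
```

```text
time: 5.05
position: [0.5011, 0.0664, 0.0966]
tool_rot: [-0.021, 1.571, 0.02]
ft_force: [-2.3, -0.3, 1.2]
grip_width: 0.16
t 5.05 pos [0.5011 0.0664 0.0966] yaw 91.48107878805385 rot units [ 2.3962 -0.0067  0.0063] travel units [-0.0015  0.0019 -0.0019]
q [-0.5444  0.1185  0.3832  1.9686 -0.0501  1.0642  1.4574] F [-2.2846 -0.3205  1.2224] M [-0.018   0.3875  0.0673] g 0.1597479617055203
```

Moment about z is about 0.06 N m, which is just the drag, so I'm continuing.

```bash
python3 -m jog '[{"rot":[-0.4,0,0],"travel":[0,0,0],"jaw":1},{"rot":[-0.4,0,0],"travel":[0,0,0],"jaw":1},{"rot":[0,0,0],"travel":[0,0,0],"jaw":1}]' 30; python3 rem.py .5005 .067 .097 79.5
```

```text
time: 5.35
position: [0.5011, 0.0663, 0.0966]
tool_rot: [-0.076, 1.57, 0.075]
ft_force: [-2.7, -0.3, 1.9]
grip_width: 0.159
t 5.35 pos [0.5011 0.0663 0.0966] yaw 95.49929297827234 rot units [ 3.1999 -0.0061  0.0067] travel units [-0.0015  0.0025 -0.0018]
q [-0.5399  0.1184  0.3787  1.9685 -0.0494  1.0642  1.5272] F [-2.6896 -0.2785  1.9429] M [-0.1626  0.4832  0.0235] g 0.15916509579417576
```

```bash
python3 -m jog '[{"rot":[-0.4,0,0],"travel":[0,0,0],"jaw":1},{"rot":[-0.4,0,0],"travel":[0,0,0],"jaw":1},{"rot":[0,0,0],"travel":[0,0,0],"jaw":1}]' 30; python3 rem.py .5005 .067 .097 79.5
```

```text
time: 5.65
position: [0.5012, 0.0663, 0.0965]
tool_rot: [-0.128, 1.567, 0.128]
ft_force: [-1.5, -1.4, 2.1]
grip_width: 0.163
t 5.65 pos [0.5012 0.0663 0.0965] yaw 99.37298134364246 rot units [ 3.9746 -0.0052  0.0005] travel units [-0.0015  0.0027 -0.0019]
q [-0.5355  0.1183  0.3744  1.9684 -0.0494  1.064   1.595 ] F [-1.4555 -1.4095  2.1284] M [-0.2461  0.4661 -0.6037] g 0.1632496766934826
```

The moment has jumped to -0.60 N m after about 19° of turn, which is the stop. I'll press a little further and hold to confirm.

```bash
python3 -m jog '[{"rot":[-0.3,0,0],"travel":[0,0,0],"jaw":1},{"rot":[0,0,0],"travel":[0,0,0],"jaw":1},{"rot":[0,0,0],"travel":[0,0,0],"jaw":1}]' 30; python3 rem.py .5005 .067 .097 79.5
python3 - <<'E'
from h import *
im=ctrl.get_image("side");cv2.imwrite("pics/side3.png",cv2.resize(im[130:275,190:330,::-1],None,fx=4,fy=4,interpolation=cv2.INTER_CUBIC))
E
```

```text
time: 5.95
position: [0.5013, 0.0664, 0.0965]
tool_rot: [-0.151, 1.566, 0.15]
ft_force: [-1.9, -1.5, 2.6]
grip_width: 0.163
t 5.95 pos [0.5013 0.0664 0.0965] yaw 100.97903344594995 rot units [ 4.2958 -0.0018  0.0039] travel units [-0.0015  0.0026 -0.0022]
q [-0.534   0.1183  0.3725  1.9683 -0.0488  1.0637  1.6222] F [-1.9108 -1.5406  2.5983] M [-0.4235  0.4314 -0.6841] g 0.16290279796090862
```

View pics/side3.png

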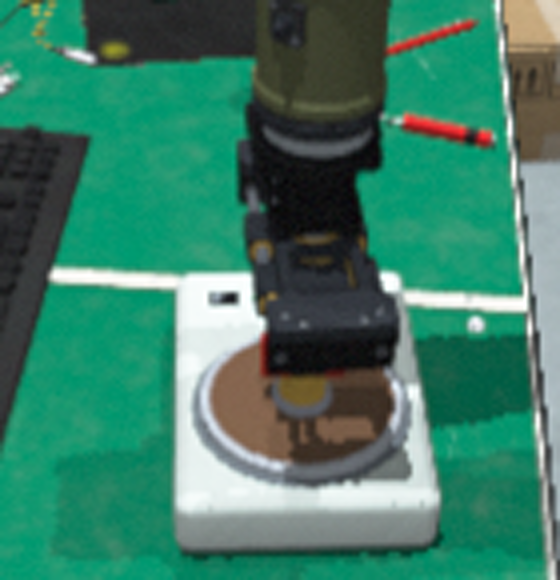

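Hard tight is confirmed: -0.68 N m and almost no further turn. Now I reverse it clockwise by about 80°.

```bash
python3 -m jog '[{"rot":[0.5,0,0],"travel":[0,0,0],"jaw":1},{"rot":[1,0,0],"travel":[0,0,0],"jaw":1},{"rot":[1,0,0],"travel":[0,0,0],"jaw":1},{"rot":[1,0,0],"travel":[0,0,0],"jaw":1},{"rot":[1,0,0],"travel":[0,0,0],"jaw":1},{"rot":[0,0,0],"travel":[0,0,0],"jaw":1}]' 30; python3 rem.py .5011 .0664 .097 20
```

```text
time: 6.6
position: [0.5013, 0.0669, 0.0966]
tool_rot: [0.155, 1.565, -0.156]
ft_force: [-1.6, -1.6, 1.9]
grip_width: 0.162
t 6.6 pos [0.5013 0.0669 0.0966] yaw 78.6421196755361 rot units [11.7284  0.0053  0.0039] travel units [-0.0015 -0.0018 -0.0004]
q [-0.5589  0.1188  0.3978  1.969  -0.0519  1.0635  1.2342] F [-1.6474 -1.5687  1.9331] M [-0.3581  0.4594 -0.0399] g 0.16181506031252252
```

```bash
python3 -m jog '[{"rot":[1,0,0],"travel":[0,0,0],"jaw":1},{"rot":[1,0,0],"travel":[0,0,0],"jaw":1},{"rot":[1,0,0],"travel":[0,0,0],"jaw":1},{"rot":[1,0,0],"travel":[0,0,0],"jaw":1},{"rot":[1,0,0],"travel":[0,0,0],"jaw":1},{"rot":[1,0,0],"travel":[0,0,0],"jaw":1},{"rot":[0,0,0],"travel":[0,0,0],"jaw":1}]' 30; python3 rem.py .5011 .0664 .097 20
```

```text
time: 7.3
position: [0.5017, 0.0676, 0.0966]
tool_rot: [0.564, 1.496, -0.563]
ft_force: [-0.4, 0.4, -0.2]
grip_width: 0.159
t 7.3 pos [0.5017 0.0676 0.0966] yaw 48.73608941447171 rot units [ 5.7472  0.0012 -0.0137] travel units [-0.0014 -0.0044  0.0012]
q [-0.5918  0.1198  0.4325  1.9698 -0.0578  1.0625  0.7167] F [-0.3532  0.437  -0.2168] M [ 0.011   0.0464 -0.045 ] g 0.15949189015658835
```

```bash
python3 -m jog '[{"rot":[1,0,0],"travel":[0,0,0],"jaw":1},{"rot":[1,0,0],"travel":[0,0,0],"jaw":1},{"rot":[1,0,0],"travel":[0,0,0],"jaw":1},{"rot":[1,0,0],"travel":[0,0,0],"jaw":1},{"rot":[1,0,0],"travel":[0,0,0],"jaw":1},{"rot":[0.7,0,0],"travel":[0,0,0],"jaw":1},{"rot":[0,0,0],"travel":[0,0,0],"jaw":1},{"rot":[0,0,0],"travel":[0,0,0],"jaw":1}]' 30; python3 rem.py .5011 .0664 .097 20
python3 - <<'E'
from h import *
im=ctrl.get_image("side");cv2.imwrite("pics/side4.png",cv2.resize(im[130:275,190:330,::-1],None,fx=4,fy=4,interpolation=cv2.INTER_CUBIC))
E
```

```text
time: 8.1
position: [0.5023, 0.068, 0.0966]
tool_rot: [0.946, 1.355, -0.942]
ft_force: [4.4, 3.8, -5.6]
grip_width: 0.163
t 8.1 pos [0.5023 0.068  0.0966] yaw 20.306747937434768 rot units [ 0.0614 -0.0042 -0.0312] travel units [-0.0014 -0.0057  0.0036]
q [-0.6235  0.121   0.4665  1.9706 -0.0632  1.0611  0.2252] F [ 4.4074  3.8433 -5.639 ] M [ 0.6836 -0.8457 -0.0442] g 0.16262837067780891
```

View pics/side4.png

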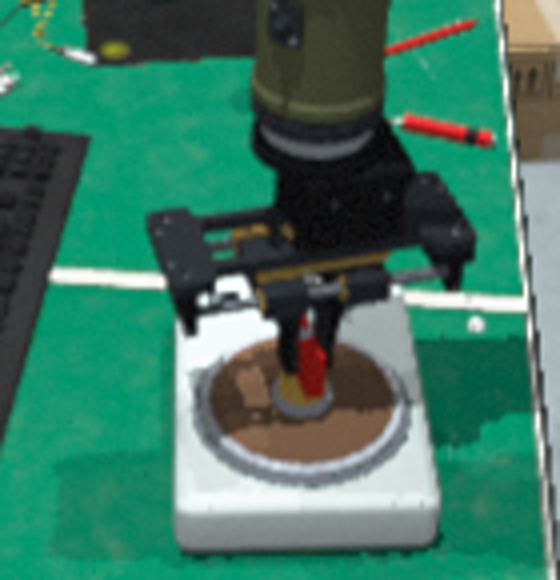

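The wing now lies along the view direction at crop (312,365), so it turned with the gripper by about 79°. I'm opening and lifting away.

```bash
python3 -m jog '[{"rot":[0,0,0],"travel":[0,0,0],"jaw":-0.2},{"rot":[0,0,0],"travel":[0,0,0],"jaw":-0.2},{"rot":[0,0,0],"travel":[0,0,0],"jaw":-0.2},{"rot":[0,0,0],"travel":[0,0,0],"jaw":-0.2},{"rot":[0,0,0],"travel":[0,0,0],"jaw":-0.2},{"rot":[0,0,0],"travel":[0,0,0],"jaw":-0.2}]'; python3 rem.py .5011 .0664 .22 20
```

```text
time: 8.75
position: [0.5013, 0.0667, 0.0966]
tool_rot: [0.947, 1.355, -0.948]
ft_force: [0.1, 0.4, -0.2]
grip_width: 0.571
t 8.75 pos [0.5013 0.0667 0.0966] yaw 20.065547086203917 rot units [0.0131 0.0004 0.0008] travel units [-0.4114 -0.001   0.0007]
q [-0.6231  0.1205  0.4676  1.9711 -0.062   1.0637  0.2219] F [ 0.1361  0.3599 -0.1714] M [-0.0816  0.0001 -0.0072] g 0.570751845254087
```

```bash
python3 -m jog '[{"rot":[0,0,0],"travel":[-0.06,0,0],"jaw":-0.2},{"rot":[0,0,0],"travel":[-0.1,0,0],"jaw":-0.2},{"rot":[0,0,0],"travel":[-0.1,0,0],"jaw":-0.2},{"rot":[0,0,0],"travel":[-0.1,0,0],"jaw":-0.2},{"rot":[0,0,0],"travel":[-0.1,0,0],"jaw":-0.2}]'
python3 -m jog '[{"rot":[0,0,0],"travel":[0,0.1,0],"jaw":-0.2},{"rot":[0,0,0],"travel":[0,0.1,0],"jaw":-0.2},{"rot":[0,0,0],"travel":[0,0.1,-0.1],"jaw":-0.2},{"rot":[0,0,0],"travel":[0,0.1,-0.1],"jaw":-0.2},{"rot":[0,0,0],"travel":[0,0,-0.1],"jaw":-0.2},{"rot":[0,0,0],"travel":[0,0,-0.1],"jaw":-0.2},{"rot":[0,0,0],"travel":[0,0,-0.1],"jaw":-0.2},{"rot":[0,0,0],"travel":[0,0,0],"jaw":-0.2}]'
python3 - <<'E'
from h import *
for n,b in(("side",(190,130,330,275)),("top",(190,155,300,240))):
    im=ctrl.get_image(n);x0,y0,x1,y1=b
    cv2.imwrite(f"pics/{n}5.png",cv2.resize(im[y0:y1,x0:x1,::-1],None,fx=4,fy=4,interpolation=cv2.INTER_CUBIC))
    cv2.imwrite(f"pics/{n}5f.png",im[:,:,::-1])
E
```

```text
time: 9.25
position: [0.5011, 0.0667, 0.2358]
tool_rot: [0.948, 1.355, -0.947]
ft_force: [1.0, 0.5, -1.3]
grip_width: 0.605
time: 10.05
position: [0.56, 0.255, 0.2339]
tool_rot: [0.942, 1.361, -0.941]
ft_force: [0.5, 0.1, 0.5]
grip_width: 0.599
```

View pics/side5.png

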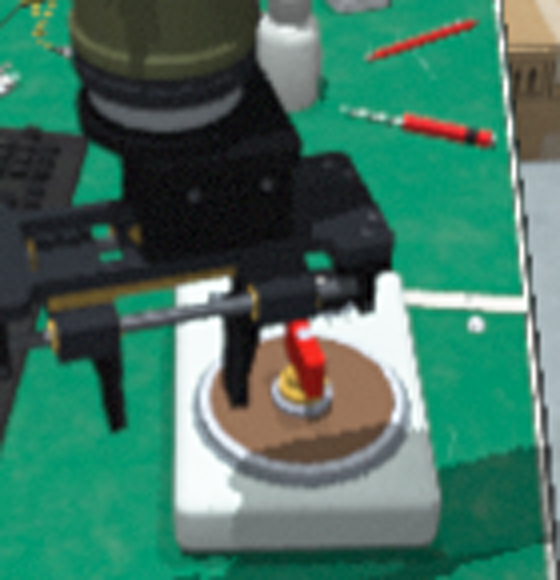

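View pics/top5f.png

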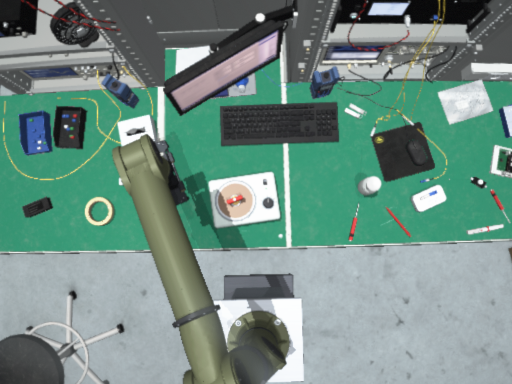

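Top view: the wing at (235,200) is now nearly crosswise, and the arm is clear. I'll measure its angle and check the dial and attenuator.

```bash
python3 - <<'E'
from h import *
im=cv2.imread("pics/top5f.png")[:,:,::-1]
ys,xs=np.nonzero(redmask(im,(222,185,250,215)))
P=np.array([onz("top",p,.122)[:2] for p in zip(xs,ys)]);w,v=np.linalg.eigh(np.cov(P.T));print(P.mean(0),np.sqrt(w)*3.46,np.degrees(np.arctan2(v[1,1],v[0,1])))
a=cv2.imread("pics/top0.png")
b=cv2.imread("pics/top5f.png")
cv2.imwrite("pics/dial.png",cv2.resize(np.hstack([a[190:220,250:285],b[190:220,250:285]]),None,fx=10,fy=10,interpolation=cv2.INTER_CUBIC))
a=cv2.imread("pics/side0.png");b=ctrl.get_image("side")[:,:,::-1]
cv2.imwrite("pics/att.png",cv2.resize(np.hstack([a[325:384,170:250],b[325:384,170:250]]),None,fx=4,fy=4))
print(ctrl.get_state()["ft_force"])
E
```

```text
[0.4996196  0.06566455] [0.01267218 0.06111733] 109.65369582757975
[ 0.08950179 -1.2550072   0.15754003]
```

View pics/dial.png

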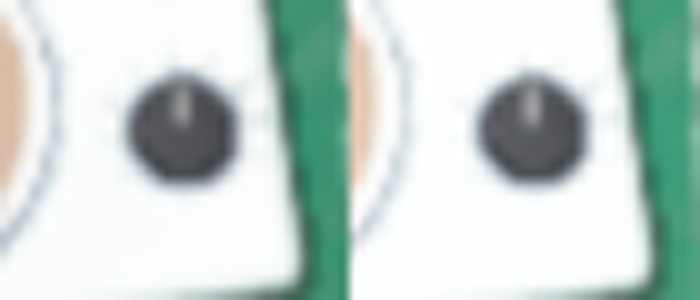

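View pics/att.png

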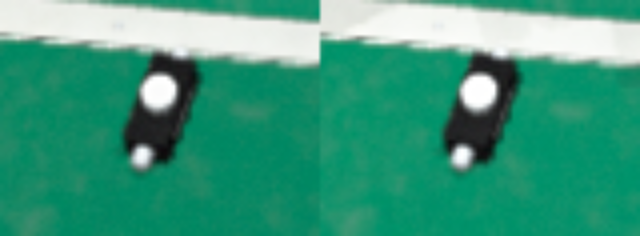

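The wing is at -70°, against about +9° at hard tight, so it is roughly 79° loosened. The dial pointer and attenuator look unchanged.

```bash
python3 -c "
from bench import ctrl
print(ctrl.close_job())"
```

```text
the job is handed in; nothing more can be done
None
```

The red wing nut has a left-handed thread. It is now about 78° loose from hard tight, released, and the job is handed in.

- **Anticlockwise try:** I gripped the wing from above and turned it anticlockwise. After about 19° the moment jumped from the light drag to roughly 0.6–0.7 N m. Pressing a little further gained almost nothing, so I took that as hard tight. I judged it from the moment, not from a direct reading of the joint.
- **Backing off:** I then turned it about 80° clockwise, opened the fingers and moved the arm clear, finishing at about 10 s of the 38 s.
- **Last checks:** The final top picture shows the wing at -70°. By the gripper angle, hard tight was at +8° to +9°, with about 2° of slip between wing and pads at the stop. The dial pointer and the attenuator look the same in the pictures before and after, and the wrist force was near zero. No check failed.
- **One disagreement:** When the fingers closed, the nut's axis proved about 2 mm further in y than the cameras had placed it, which is within the calibration error. I shifted the tool to take off the side force before turning.

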